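# Set and lock the labelling jig's side guide with its square key

## Robot

A 7-joint arm with a two-finger parallel gripper is mounted at the origin on a cart in front of the work surface, level with it; the furniture and walls round the work are solid. World frame = base frame: x ahead of the robot, y to its left, z up, the work surface at z = 0. Lengths are in m, angles in rad, forces in N, time in s.
With the tool pointing down it reaches from about 0.425 to 0.825 m from the base axis. Payload 3.6 kg.
Tool frame: the origin (TCP) lies where the fingers leave the gripper's body, on its centre line; the fingertips stand 73 mm ahead of it and the grasp point (between the pads) lies 54 mm ahead of it; x points along the fingers, y is the direction in which the jaws open and shut, and the axes are right-handed (so a half turn about x gives the same grasp; the last joint's range is limited). The gripper opens to 85 mm and grips with 20 to 120 N. Pads are 22 mm wide; open, the fingers measure 114 mm over their backs; the gripper's body (76 mm by 85 mm) begins 54 mm behind the grasp point. The pads swing forward as they close: fully open they stand 13 mm farther back than shut.
Start: joints at [1.161, 0.615, -0.013, 1.423, 0.008, 1.103, -0.04], TCP at [0.243, -0.603, 0.304] pointing down, gripper open.
Joint ranges: [-3.12, 3.12], [-0.3, 2.06], [-1.34, 1.32], [0.26, 2.42], [-1.36, 4.5], [0.01, 1.98], [-2.84, 2.84]. Speed limits (rad/s): [2.79, 2.79, 3.14, 3.14, 3.14, 3.14, 3.14].

## Interface

Orientations are given as a unit quaternion [x, y, z, w].
In Python, from station import arm, snapshot, camera_info, ticket gives the robot as it stands. Calls block until the motion is done:
- arm.movep(position, orientation): joint-space move of the TCP to a pose.
- arm.line_to(position, velocity=0.15, ori=None): straight line of the TCP; ori=None keeps the orientation; velocity is the mean speed in m/s.
- arm.move_j(angles): joint-space move.
- arm.move_gripper(opening, effort=None): opening from 0.0 (shut) to 1.0 (fully open); effort is the grip in N (None keeps the last); returns when the fingers have stopped.
- arm.pause(seconds).
- arm.ik(position, orientation): joint angles nearest the present ones, or None.
- snapshot(name): name is "side" or "top" or "wrist"; returns the picture (420x560x3 uint8, blue, green, red); there is no depth.
- camera_info(name): a dict with "fx", "fy", "cx", "cy" (pixels), "R" (3x3) and "t" (3): a world point X has camera coordinates R X + t; the wrist camera has in their place "T_tool_cam" (4x4, takes a point from camera to tool coordinates, whose origin is the TCP and whose axes are the tool frame's). Camera axes: x right, y down, z forward; pixel columns grow to the right and rows downward; lengths in m; the calibration is good to about 2 mm. A picture is of the moment at which its call begins: read the wrist's pose just before it. camera_info takes no time and is no camera call.
A pose or a line that the arm cannot do raises arm.MotionError and nothing moves.
- ticket.finish_job(): hands the job in, once; it reports no verdict.
Readings, each from a call of its own:
- arm.read_time(): time.
- arm.read_joint_positions(): joint angles.
- arm.read_dq(): joint speeds.
- arm.read_effort(): joint torques, N m.
- arm.read_tool_pos(): TCP position.
- arm.read_eef_rot(): TCP orientation.
- arm.read_ft_force(): force on the tool from outside, world axes, zero at the start.
- arm.read_wrist_torque(): the same for the moment, N m.
- arm.read_opening(): opening from 0.0 (shut) to 1.0 (fully open).
Only numpy, scipy, OpenCV 4.12 (cv2) and the standard library are available. Lean on these libraries where they do the work, as an engineer would, in place of code of your own. Each camera call takes 0.05 s, during which the arm holds its last target.

## Task

The labelling jig has to be set for the gift box lying in it. Take the orange square T-key from the wooden stand, set it in the guide's clamp, press and turn until it drops into the square, turn it counter-clockwise to release the clamp, then push the side guide over until it holds the box snug and square against the fixed stop opposite. Then turn the key back to clamp the guide there and put the key back upright in the stand; leave the blue key and the other things on the bench alone.

Things in the scene. Friction and masses are not known exactly. Their poses are not given: they have to be found in the camera images.
- jig: Labelling jig, fixed to the bench: white plastic board 270 (x) x 320 (y) x 12 mm with a fixed aluminium stop along its right (-y) edge, a low end stop at its far (+x) end, and a sliding side guide on its left (+y) half. Origin: centre of the underside; x away from the robot, y left, z up. The fixed stop's working face is at y = -130 mm, its top at z = 62 mm; the board's top is at z = 12 mm.
- side_guide (a joint): Travel of the sliding side guide (aluminium bar 220 mm long, top at z = 60 mm of the jig, with a grey clamp block 66 x 62 mm behind it): 0 = farthest from the fixed stop, grows (m, up to 0.065) as the guide moves along the jig's -y towards the stop. The clear gap between guide and fixed stop is 200 mm minus this value. Released it slides with about 2 N; clamped it holds 10 N or more.
- guide_face (a point): Middle of the guide's working face, which faces the box and the fixed stop, 37 mm above the jig's underside.
- thumb_plate (a point): Centre of the back (left) face of the guide's upright thumb plate, by which it is pushed: 36 wide (along the jig's x) x 8 thick x 46 mm tall, top at 66 mm above the jig's underside, at the far end of the guide, 85 mm from the clamp along the jig's x and 56 mm behind the guide's working face. The board under it carries a bar up to 18 mm above the jig's underside.
- lock (a joint): Angle of the guide's cam clamp, a steel rotor with a square socket: 0 = clamped, 1.2 rad = free, positive counter-clockwise seen from above, with end stops at both; the cam lets go at about 0.7 rad and it counts as clamped below 0.3. It stays where it is left; turning it takes up to 0.3 N m. At 0 the sides of the square lie along the jig's x and y.
- lock_mouth (a point): Centre of the top of the clamp's steel collar, 50 mm above the jig's underside, on the clamp's upright axis, 46 mm behind the guide's working face. A funnel 27 mm wide narrows over 4.5 mm to a round bore of 18.4 mm that centres the key.
- lock_square (a point): Centre of the mouth of the rotor's square socket, 8 mm below the collar's top, x and y along the square's sides. The socket is 13.2 mm across the flats and 14 mm deep. A key not in line with it stands on the rotor's face; turned in line (within about 0.1 rad, any of the four ways) it drops, its tip ending 14 mm below this point.
- square_key_tip (a point): Centre of the tip of the orange-handled key, at the foot of its axis; z points up along the key towards the handle, x along its T-bar. The last 34 mm are a steel square, 12 mm across the flats with a 1.5 mm taper at the tip; its flats lie along the key's x and y.
- square_key_grip (a point): Centre of the orange key's T-bar handle (76 long in x, 16 thick in y, 22 mm high), 81 mm above the key's tip; same axes as the tip. The key weighs 0.11 kg. A steel flange of 31 mm, with its underside 52 mm above the tip, carries it in the stand.
- hex_key_grip (a point): Centre of the T-bar (60 x 16 x 22 mm) of the other key, blue handle and hexagonal blade, otherwise the same; it stays in the stand.
- key_stand: Wooden block 60 (x) x 160 (y) x 58 mm on a rubber foot, fixed, with two upright holes of 23 mm, 56 mm deep, at y = +50 and -50 mm on its centre line. Origin: centre of the underside, z up. Each key hangs in a hole by its flange, its tip 6 mm above the bench. The orange key may be in either hole.
- box_in_jig: Closed kraft gift box, 232 (x) x 144 (y) x 62 mm, about 0.24 kg, loose on the jig's board between guide and fixed stop, a little askew. Origin: centre of its underside, x along its long side.
- spool: Loose spool of red ribbon, about 75 mm wide and 32 mm high, on the bench left of the jig; bystander.
- pen: Loose black and white marker, 135 mm long, on the bench left of the jig; bystander.
Mind the look-alikes: they are no part of the job. What is shaped like the part that bears square_key_tip but green or pink is not meant.

How it is judged:
On the way, in this order (a step that is already met when the one before it is completed fails the run):
1. the orange key has dropped into the clamp's square socket (tip at least 13 mm below the collar's top) (z of square_key_tip in the frame of lock_mouth below -0.013 m and horizontal distance between square_key_tip and lock_mouth below 0.005 m and angle between square_key_tip's own z axis and vertical below 0.15 rad), for 0.1 s.
2. the key, still seated, has turned the clamp free (beyond 0.9 rad) (all of step 1 and value of joint lock above 0.9 rad), for 0.1 s.
3. the guide holds the box square against the fixed stop, with no more than 3 mm of play (value of joint side_guide above 0.053 m and angle between the x axis of box_in_jig and the x axis of jig, either way round below 0.035 rad and y of box_in_jig in the frame of jig between -0.063 and -0.053 m and x of box_in_jig in the frame of jig between -0.045 and 0.025 m and z of box_in_jig in the frame of jig below 0.017 m), for 0.2 s.
4. the clamp has been turned back with the key (below 0.3 rad) with the guide still against the box (all of step 1 and all of step 3 and value of joint lock below 0.3 rad), for 0.1 s.
At the end, for the whole second after the job is handed in: The guide holds the flat-lying box square (2 degrees) against the fixed stop with at most 3 mm of play, the clamp is closed (below 0.3 rad), the orange key hangs upright in a hole of the stand with its tip under 14 mm above the bench, and all is at rest (all of step 3 and value of joint lock below 0.3 rad and horizontal distance between square_key_tip and key_stand below 0.06 m and height (world z) of square_key_tip below 0.014 m and angle between square_key_tip's own z axis and vertical below 0.15 rad and linear speed of box_in_jig below 0.02 m/s); the robot touches nothing.
It fails at once if the blue key is lifted out of the stand (height (world z) of hex_key_grip above 0.115 m).
It fails at once if the ribbon spool is pushed about (distance of spool from where it was at the start of the episode above 0.04 m).
It fails at once if the marker is pushed about (distance of pen from where it was at the start of the episode above 0.04 m).
It fails at once if the box is lifted out of the jig (height (world z) of box_in_jig above 0.05 m).
It also fails if it takes over 69 s, if anything falls off the work surface, if the arm or the gripper's body presses on something with over 40 N, if the wrist force passes 120 N, or if a joint passes its speed limit or range.

## Working session

There is one attempt and no reset: what is moved stays moved. The work goes in short steps, each a Python script; the robot and the scene stay as the last script left them, time stands still between calls to the robot, and variables do not carry over. Pictures are saved under pics/ and viewed, and the job is handed in when it is done.

```bash
ls; mkdir -p pics
python3 - <<'E'
from station import arm,snapshot,camera_info
import cv2
for n in ["top","side","wrist"]:
    cv2.imwrite(f"pics/{n}0.png",snapshot(n))
    c=camera_info(n); print(n,{k:(v.tolist() if hasattr(v,'tolist') else v) for k,v in c.items()})
print(arm.read_time(),arm.read_tool_pos(),arm.read_eef_rot(),arm.read_opening())
E
```

```text
pics
top {'fx': 420.11487883965583, 'fy': 420.11487883965583, 'cx': 281.24257775909695, 'cy': 218.92979079260374, 'R': [[-0.01936552036234584, -0.999070331528861, -0.03851557191457844], [-0.9901158702527014, 0.024515613395092267, -0.13809253482211853], [0.13890838741714345, 0.03546064520949767, -0.9896701483557513]], 't': [-0.02642318417421259, 0.4941433219491407, 0.9069050163450273]}
side {'fx': 409.7931122329633, 'fy': 409.7931122329633, 'cx': 277.81374242673405, 'cy': 218.57753458381458, 'R': [[-0.9945050520615526, -0.10452623179630362, 0.005828232194648964], [-0.07323274721002403, 0.6548230924045177, -0.7522258187471746], [0.07481086926457983, -0.7485191944901948, -0.6588796167128166]], 't': [0.4843687271026676, 0.13157056226725056, 0.9896733008989411]}
wrist {'fx': 344.87416773161766, 'fy': 344.87416773161766, 'cx': 282.7607147158764, 'cy': 208.92196565522033, 'T_tool_cam': [[-0.0005799068007390916, -0.3048125445435215, 0.9524121882866698, -0.06997857015673403], [0.9999996245827718, 0.0004364476319531994, 0.0007485638099301464, -0.0007791640227958752], [-0.000643849683879203, 0.9524122648319716, 0.30481217701269153, -0.0785672390677803], [0.0, 0.0, 0.0, 1.0]]}
0.15 [ 0.2426428  -0.60253227  0.30301368] [-0.69404995 -0.13521941  0.69432967 -0.13385322] 1.0020616370871844
```

View pics/top0.png

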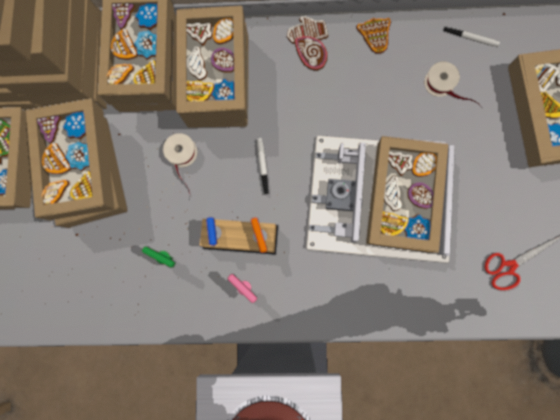

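View pics/side0.png

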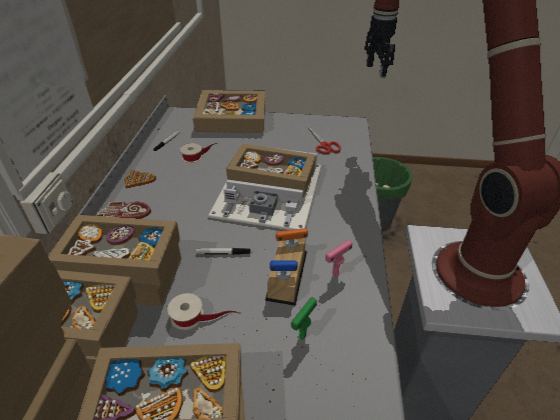

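View pics/wrist0.png

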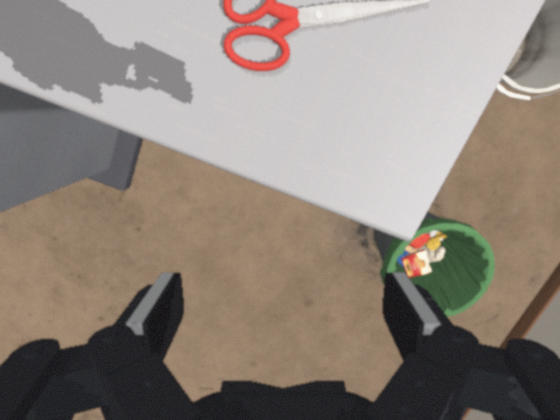

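```bash
cat > h.py <<'E'
import numpy as np, cv2
from station import arm,snapshot,camera_info,ticket
from scipy.spatial.transform import Rotation as Rot
def cam(n,T=None):
    c=camera_info(n)
    if n!='wrist': R=np.array(c['R']);t=np.array(c['t']); return c,R.T,-R.T@t
    M=np.array(c['T_tool_cam'])
    p,q=T if T is not None else (arm.read_tool_pos(),arm.read_eef_rot())
    Rw=Rot.from_quat(q).as_matrix()
    return c,Rw@M[:3,:3],Rw@M[:3,3]+np.array(p)
def ray(C,uv):
    c,R,o=C
    d=R@np.array([(uv[0]-c['cx'])/c['fx'],(uv[1]-c['cy'])/c['fy'],1.]); return o,d/np.linalg.norm(d)
def plane(C,uv,z):
    o,d=ray(C,uv); return o+d*(z-o[2])/d[2]
def tri(C1,a,C2,b):
    o1,d1=ray(C1,a);o2,d2=ray(C2,b)
    s=np.linalg.lstsq(np.c_[d1,-d2],o2-o1,rcond=None)[0]
    p,q=o1+s[0]*d1,o2+s[1]*d2; return (p+q)/2,np.linalg.norm(p-q)
def proj(C,X):
    c,R,o=C; x=R.T@(np.array(X)-o); return np.array([c['fx']*x[0]/x[2]+c['cx'],c['fy']*x[1]/x[2]+c['cy']])
def mask(im,h,s=120,v=90):
    H=cv2.cvtColor(im,cv2.COLOR_BGR2HSV); return cv2.inRange(H,(h[0],s,v),(h[1],255,255))
def q_down(yaw):
    "tool pointing down, tool y (jaw dir) at world angle yaw"
    x=np.array([0,0,-1.]);y=np.array([np.cos(yaw),np.sin(yaw),0]);z=np.cross(x,y)
    return Rot.from_matrix(np.c_[x,y,z]).as_quat()
def save(n,im,box=None,k=1):
    if box: im=im[box[1]:box[3],box[0]:box[2]]
    cv2.imwrite(f'pics/{n}.png',cv2.resize(im,None,fx=k,fy=k,interpolation=cv2.INTER_CUBIC))
E
python3 - <<'E'
from h import *
t=cv2.imread('pics/top0.png');s=cv2.imread('pics/side0.png')
save('t_crop',t,(190,120,470,280),2.8); save('s_crop',s,(200,135,330,310),3.3)
T=cam('top');S=cam('side')
def blob(im,h,roi):
    m=mask(im,h); z=np.zeros_like(m); z[roi[1]:roi[3],roi[0]:roi[2]]=m[roi[1]:roi[3],roi[0]:roi[2]]
    cs=cv2.findContours(z,0,1)[0]; c=max(cs,key=cv2.contourArea)
    r=cv2.minAreaRect(c); M=cv2.moments(c); return (M['m10']/M['m00'],M['m01']/M['m00']),r
for nm,h,rt,rs in [('or',(5,15),(240,205,285,260),(270,220,315,250)),('bl',(100,125),(195,210,230,255),(265,255,305,280))]:
    a,ra=blob(t,h,rt);b,rb=blob(s,h,rs)
    print(nm,a,ra,b,rb,tri(T,a,S,b),plane(T,a,.092))
    bp=cv2.boxPoints(ra)
    print([plane(T,p,.098).round(3).tolist() for p in bp])
for p in [(316,137),(454,147),(447,260),(307,248)]: print(plane(T,p,.012))
print(plane(T,(341,190),.05))
E
```

```text
or (258.5375939849624, 235.44047619047618) ((258.4005432128906, 235.0302734375), (36.31201171875, 9.483549118041992), 73.0724868774414) (291.38619676945666, 233.7540381791483) ((291.51544189453125, 234.1230926513672), (9.798744201660156, 31.75288963317871), 82.87498474121094) (array([0.45323834, 0.00884052, 0.09100557]), np.float64(0.0031066853767573927)) [0.45157696 0.00879616 0.092     ]
[[0.486, 0.029, 0.098], [0.491, 0.01, 0.098], [0.418, -0.011, 0.098], [0.413, 0.007, 0.098]]
bl (211.19259259259258, 230.88359788359787) ((211.32925415039062, 230.96340942382812), (26.503570556640625, 7.28848123550415), 83.6598129272461) (283.0993939393939, 263.70787878787877) ((283.0, 264.5), (7.0, 26.0), 90.0) (array([0.46402931, 0.1080312 , 0.09456953]), np.float64(0.0015897895753162069)) [0.46352638 0.10857163 0.092     ]
[[0.49, 0.118, 0.098], [0.491, 0.103, 0.098], [0.436, 0.096, 0.098], [0.434, 0.111, 0.098]]
[ 0.68866229 -0.12194018  0.012     ]
[ 0.65433039 -0.43898883  0.012     ]
[ 0.39502413 -0.40404381  0.012     ]
[ 0.42860574 -0.09359391  0.012     ]
[ 0.5524107  -0.17121722  0.05      ]
```

View pics/t_crop.png

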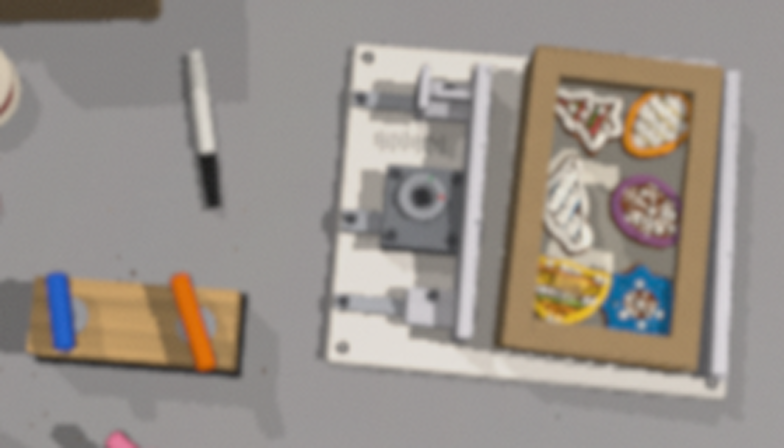

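View pics/s_crop.png

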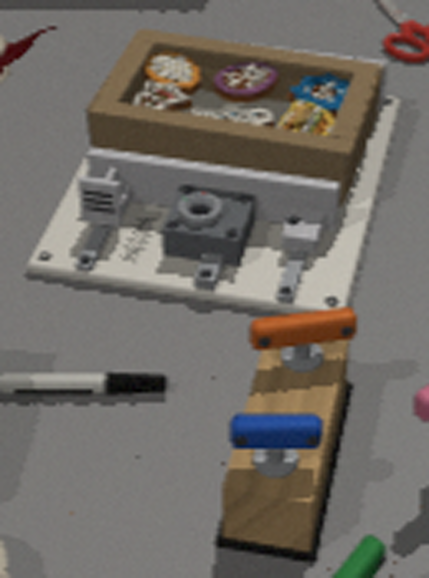

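Run:
```python
from h import *
print(arm.read_joint_positions())
for k in range(-4,5):
  for nm,p,b in [('grip',(.453,.009,.145),.286),('ins',(.552,-.171,.17),-.11),('free',(.552,-.171,.17),1.09)]:
    if nm=='grip' and k%2: continue
    y=b+np.pi/2+(k*np.pi/2)
    j=arm.ik(p,q_down(y)); print(k,nm,round(y,2),None if j is None else np.round(j,2))
```

```text
[ 1.16149106  0.6156749  -0.01262921  1.4245453   0.00811168  1.10339483
 -0.04042457]
-4 grip -4.43 [ 0.33  0.64 -0.58  2.13  0.67  0.56  1.11]
-4 ins -4.82 [ 0.65  0.74 -0.64  1.77  0.58  0.82  1.19]
-4 free -3.62 [-0.09  0.74  0.59  1.79 -0.56  0.78 -2.84]
-3 ins -3.25 [-0.03  0.71  0.48  1.79 -0.46  0.75 -2.56]
-3 free -2.05 [ 0.16  0.67  0.16  1.79 -0.16  0.7  -1.64]
-2 grip -1.28 [-0.05  0.57 -0.02  2.14  0.03  0.43 -1.38]
-2 ins -1.68 [ 0.22  0.66  0.06  1.78 -0.06  0.7  -1.36]
-2 free -0.48 [ 0.39  0.67 -0.21  1.78  0.2   0.71 -0.4 ]
-1 ins -0.11 [ 0.44  0.68 -0.29  1.78  0.27  0.73 -0.1 ]
-1 free 1.09 [ 0.6   0.72 -0.56  1.77  0.51  0.79  0.88]
0 grip 1.86 [ 0.33  0.64 -0.58  2.13  0.67  0.56  1.11]
0 ins 1.46 [ 0.65  0.74 -0.64  1.77  0.58  0.82  1.19]
0 free 2.66 [-0.09  0.74  0.59  1.79 -0.56  0.78 -2.84]
1 ins 3.03 [-0.03  0.71  0.48  1.79 -0.46  0.75 -2.56]
1 free 4.23 [ 0.16  0.67  0.16  1.79 -0.16  0.7  -1.64]
2 grip 5.0 [-0.05  0.57 -0.02  2.14  0.03  0.43 -1.38]
2 ins 4.6 [ 0.22  0.66  0.06  1.78 -0.06  0.7  -1.36]
2 free 5.8 [ 0.39  0.67 -0.21  1.78  0.2   0.71 -0.4 ]
3 ins 6.17 [ 0.44  0.68 -0.29  1.78  0.27  0.73 -0.1 ]
3 free 7.37 [ 0.6   0.72 -0.56  1.77  0.51  0.79  0.88]
4 grip 8.14 [ 0.33  0.64 -0.58  2.13  0.67  0.56  1.11]
4 ins 7.74 [ 0.65  0.74 -0.64  1.77  0.58  0.82  1.19]
4 free 8.94 [-0.09  0.74  0.59  1.79 -0.56  0.78 -2.84]
```

Run:
```python
from h import *
t0=arm.read_time()
arm.movep([.56,-.20,.36],q_down(-1.68))
P=(arm.read_tool_pos(),arm.read_eef_rot()); im=snapshot('wrist'); np.savez('w1.npz',p=P[0],q=P[1]); cv2.imwrite('pics/w1.png',im)
arm.movep([.47,.009,.30],q_down(-1.285))
P=(arm.read_tool_pos(),arm.read_eef_rot()); im=snapshot('wrist'); np.savez('w2.npz',p=P[0],q=P[1]); cv2.imwrite('pics/w2.png',im)
print(t0,arm.read_time(),P)
```

```text
0.15 3.05 (array([0.47118634, 0.00732921, 0.30048332]), array([ 0.70076236,  0.09908791, -0.69936438,  0.1000158 ]))
```

View pics/w1.png

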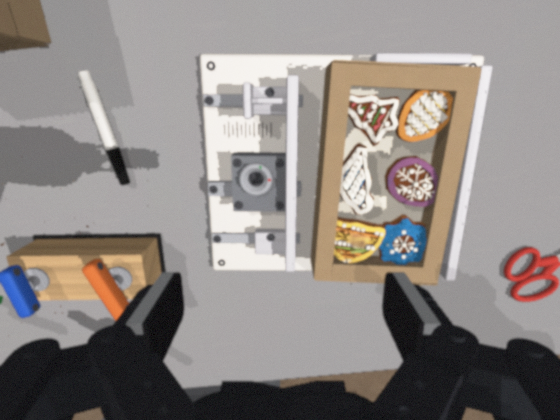

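View pics/w2.png

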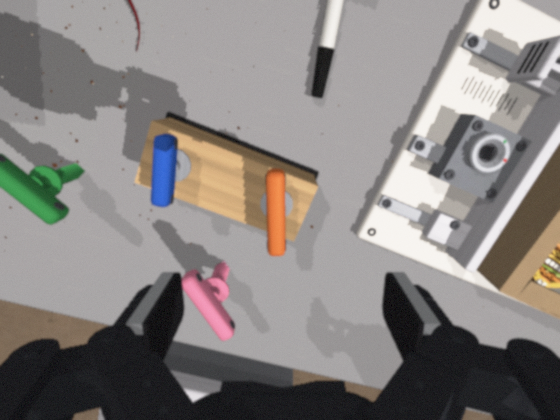

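Run:
```python
from h import *
I={n:cv2.imread(f'pics/{n}.png') for n in('w1','w2')}
C={n:cam('wrist',(np.load(n+'.npz')['p'],np.load(n+'.npz')['q'])) for n in('w1','w2')}
C['t']=cam('top')
m=mask(I['w2'],(5,16)); m[:160]=0;m[265:]=0;m[:,:250]=0;m[:,300:]=0
c=max(cv2.findContours(m,0,1)[0],key=cv2.contourArea);r=cv2.minAreaRect(c);print(r)
print('bar',plane(C['w2'],r[0],.095),tri(C['w2'],r[0],C['t'],(258.4,235.0)))
bp=cv2.boxPoints(r);q=[plane(C['w2'],p,.098) for p in bp];print(np.round(q,4))
e=[q[i]-q[(i+1)%4] for i in range(4)];print([(np.linalg.norm(v).round(4),np.arctan2(v[1],v[0]).round(3)) for v in e])
save('w1L',I['w1'],(195,45,305,285),2.5);save('w1k',I['w1'],(225,145,290,215),8)
save('w2k',I['w2'],(440,100,550,210),6)
```

```text
((275.0, 211.5), (87.0, 20.0), 90.0)
bar [0.4581876  0.01064652 0.095     ] (array([0.45369594, 0.00986647, 0.0811764 ]), np.float64(0.00041900507043731984))
[[ 0.4921  0.0285  0.098 ]
 [ 0.4966  0.0132  0.098 ]
 [ 0.4234 -0.0083  0.098 ]
 [ 0.4186  0.0084  0.098 ]]
[(np.float64(0.016), np.float64(1.854)), (np.float64(0.0762), np.float64(0.285)), (np.float64(0.0173), np.float64(-1.289)), (np.float64(0.0762), np.float64(-2.874))]
```

View pics/w1L.png

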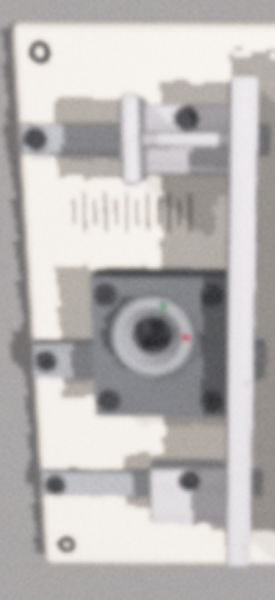

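View pics/w1k.png

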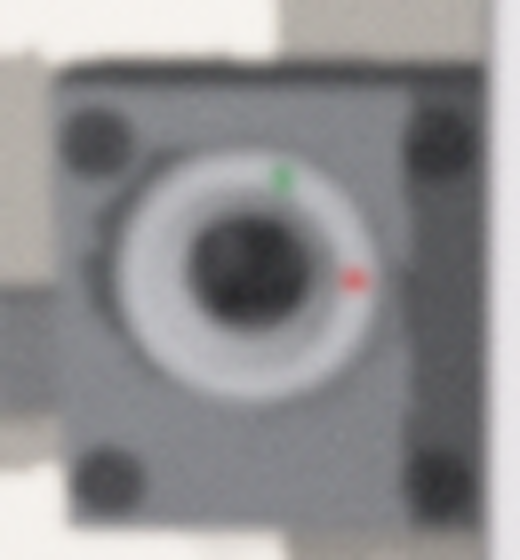

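View pics/w2k.png

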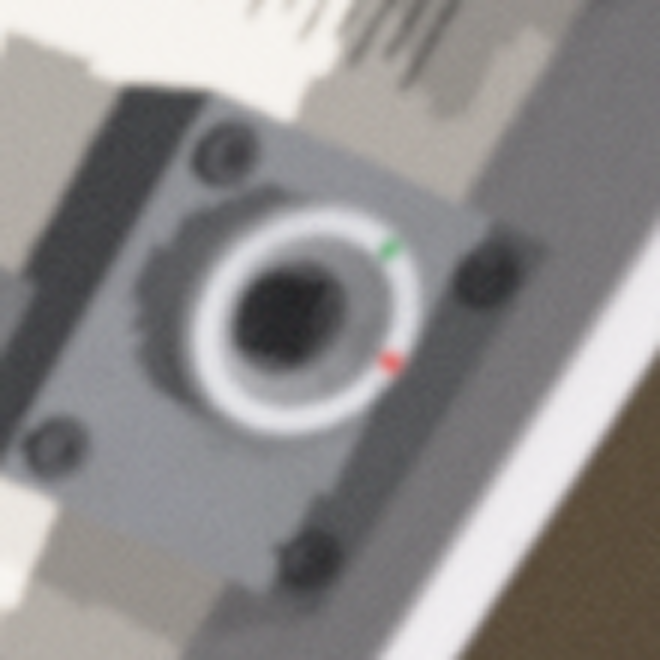

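Run:
```python
from h import *
C={n:cam('wrist',(np.load(n+'.npz')['p'],np.load(n+'.npz')['q'])) for n in('w1','w2')}
T=C['t']=cam('top')
print('cams',C['w1'][2],C['w2'][2],T[2])
for a,b,z in [((202,56),(316,137),.012),((214,270),(307,248),.012)]:
    print(plane(C['w1'],a,z),plane(T,b,z))
print('spool/pen end w1 vs top', plane(C['w1'],(124,182),.01),plane(T,(265,192),.01))
print('lock',plane(C['w1'],(256.,179.4),.05),plane(C['w2'],(490.8,153.3),.05),plane(T,(341,190),.05),tri(C['w1'],(256.,179.4),C['w2'],(490.8,153.3)))
print('pen w2',plane(C['w2'],(320,93),.01))
# guide bar top ends in w1
print('guide', plane(C['w1'],(292,76),.06),plane(C['w1'],(290.5,270),.06))
print('plate top', plane(C['w1'],(195+125/2.5,45+95/2.5),.066),plane(C['w1'],(195+135/2.5,45+182/2.5),.066), plane(C['w1'],(195+125/2.5,45+140/2.5),.066))
print('w1 bar',plane(C['w1'],(94,262),.098))
```

```text
cams [ 0.63758024 -0.20937935  0.4298466 ] [0.5461794  0.03007937 0.37060144] [ 0.36277073 -0.07067228  0.96475662]
[ 0.69216816 -0.12564137  0.012     ] [ 0.68866229 -0.12194018  0.012     ]
[ 0.42880535 -0.09352073  0.012     ] [ 0.42860574 -0.09359391  0.012     ]
spool/pen end w1 vs top [ 0.5608186  -0.00243593  0.01      ] [5.60798628e-01 2.36719090e-05 1.00000000e-02]
lock [ 0.55457815 -0.17044364  0.05      ] [ 0.55442151 -0.16955763  0.05      ] [ 0.5524107  -0.17121722  0.05      ] (array([ 0.55438975, -0.17030548,  0.04884378]), np.float64(0.000132328928326088))
pen w2 [ 0.56237829 -0.00447528  0.01      ]
guide [ 0.6577582  -0.22154247  0.06      ] [ 0.44260674 -0.19756242  0.06      ]
plate top [ 0.65613103 -0.17435617  0.066     ] [ 0.62259829 -0.1736086   0.066     ] [ 0.63926318 -0.17190524  0.066     ]
w1 bar [0.49531268 0.00759127 0.098     ]
```

Run:
```python
from h import *
q=q_down(-1.285)
arm.move_gripper(0.6,60)
arm.movep([.4537,.0097,.20],q)
arm.line_to([.4537,.0097,.143],.1)
print(arm.read_ft_force())
arm.move_gripper(0,60)
print(arm.read_opening(),arm.read_ft_force(),arm.read_wrist_torque(),arm.read_tool_pos())
arm.line_to([.4537,.0097,.225],.12)
print(arm.read_opening(),arm.read_ft_force(),arm.read_time())
cv2.imwrite('pics/g_side.png',snapshot('side'));cv2.imwrite('pics/g_w.png',snapshot('wrist'))
save('g_s2',cv2.imread('pics/g_side.png'),(220,130,380,330),3)
```

```text
[-0.97897433  0.8783366  -0.81180488]
0.17179790269094758 [-0.1707214  -1.26000229  6.28318602] [-0.06608557  0.09151901  0.01524319] [0.45418831 0.00962444 0.14373451]
0.17969753875471173 [0.39083908 0.53360942 0.09096759] 5.9333
```

View pics/g_s2.png

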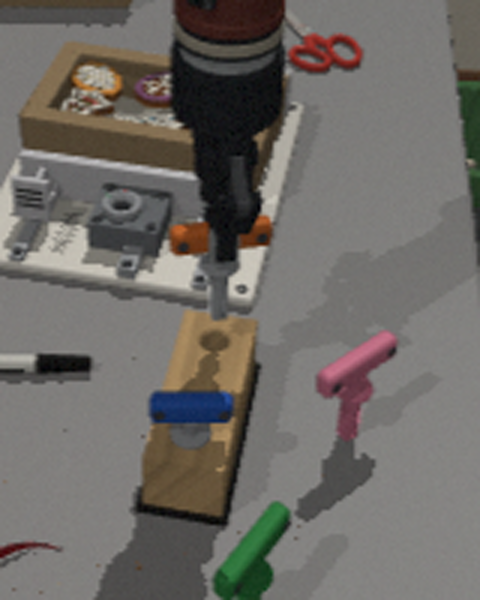

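View pics/g_w.png

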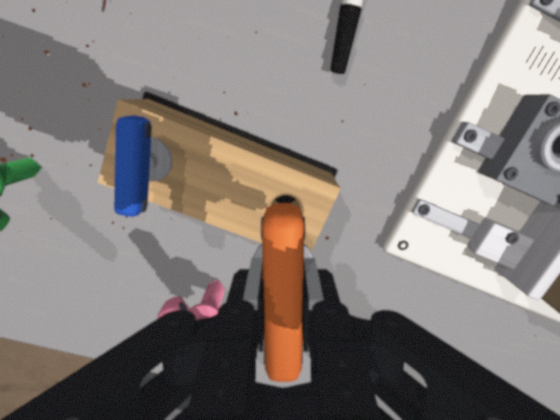

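Run:
```python
from h import *
s=cv2.imread('pics/g_side.png');S=cam('side')
print(arm.read_tool_pos())
m=mask(s,(5,15));m[:195]=0;m[220:]=0;m[:,:270]=0;m[:,315:]=0
ys,xs=np.nonzero(m);print(xs.min(),xs.max(),ys.min(),ys.max(),[ (x,ys[xs==x].mean()) for x in (xs.min()+1,xs.max()-1)])
a=[plane(S,(x,ys[xs==x].mean()),.087+.0813) for x in (xs.min(),xs.max())];print(a,(a[0]+a[1])/2,np.linalg.norm(a[0]-a[1]))
print('hole',plane(S,(291.3,243.7),.058))
print('tip',plane(S,(220+219/3,130+317/3),.0875))
W=cam('wrist');g=cv2.imread('pics/g_w.png');m=mask(g,(3,18));m[:195]=0;m[:,:255]=0;m[:,315:]=0
ys,xs=np.nonzero(m);print(xs.min(),xs.max(),ys.min(),ys.max())
b=[plane(W,(285,y),.087+.0813) for y in (ys.min(),ys.max())];print(b,(b[0]+b[1])/2,np.linalg.norm(b[0]-b[1]))
save('g_s3',s,(270,190,320,250),10)
```

```text
[0.45310907 0.00968762 0.22411997]
276 310 202 214 [(np.int64(277), np.float64(209.5)), (np.int64(309), np.float64(204.5))]
[array([0.49122679, 0.00810692, 0.1683    ]), array([ 0.41634334, -0.00381254,  0.1683    ])] [0.45378507 0.00214719 0.1683    ] 0.07582613865025459
hole [0.45411869 0.00817312 0.058     ]
tip [0.45072382 0.01097622 0.0875    ]
262 304 203 380
[array([0.49200001, 0.02102421, 0.1683    ]), array([ 0.41121957, -0.00294867,  0.1683    ])] [0.45160979 0.00903777 0.1683    ] 0.0842625525254322
```

View pics/g_s3.png

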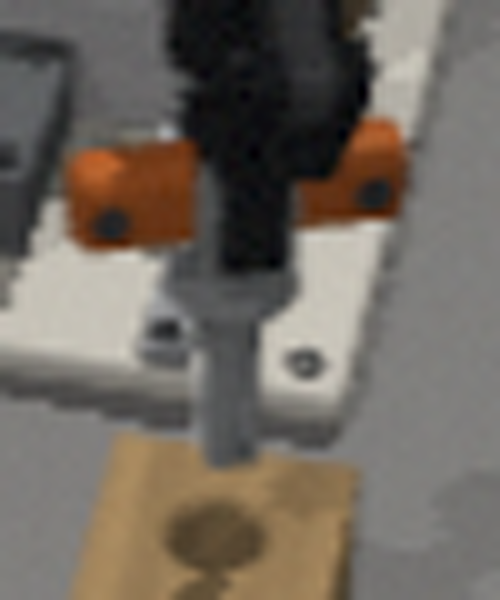

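Run:
```python
from h import *
q=q_down(-1.681)
X,Y=.5545,-.170
arm.movep([X,Y,.215],q)
cv2.imwrite('pics/i_side.png',snapshot('side'))
save('i_s',cv2.imread('pics/i_side.png'),(210,120,310,230),6)
z=.198
arm.line_to([X,Y,z],.08)
print(arm.read_tool_pos(),arm.read_ft_force())
while z>.176:
    z-=.003; arm.line_to([X,Y,z],.04)
    p=arm.read_tool_pos();f=arm.read_ft_force();print(round(z,4),p.round(4),f.round(1),arm.read_wrist_torque().round(2))
    if abs(f[2])>8 or np.hypot(f[0],f[1])>12: break
print(arm.read_time())
```

```text
[ 0.55416108 -0.16880702  0.19763975] [ 0.02537948 -0.73316878 -1.16810842]
0.195 [ 0.5545 -0.1699  0.1951] [ 0.1 -0.3 -1.2] [-0.03 -0.01  0.06]
0.192 [ 0.5544 -0.17    0.1918] [-0.1 -0.2 -0.4] [ 0.   -0.02  0.02]
0.189 [ 0.5544 -0.17    0.1887] [-0.1  0.4 -0.5] [ 0.03  0.04 -0.03]
0.186 [ 0.5544 -0.17    0.1858] [-1.2 -0.8 -1.6] [ 0.02  0.02 -0.01]
0.183 [ 0.5544 -0.17    0.1828] [-0.6  0.6 -0.9] [ 0.01  0.05 -0.03]
0.18 [ 0.5544 -0.17    0.1798] [-0.1  0.  -0.9] [ 0.05 -0.03  0.01]
0.177 [ 0.5545 -0.17    0.1767] [ 0.5  0.7 -1.2] [-0.03 -0.05  0.01]
0.174 [ 0.5545 -0.17    0.1739] [-0.5 -0.9 -0.6] [-0.08  0.1   0.02]
9.2917
```

View pics/i_s.png

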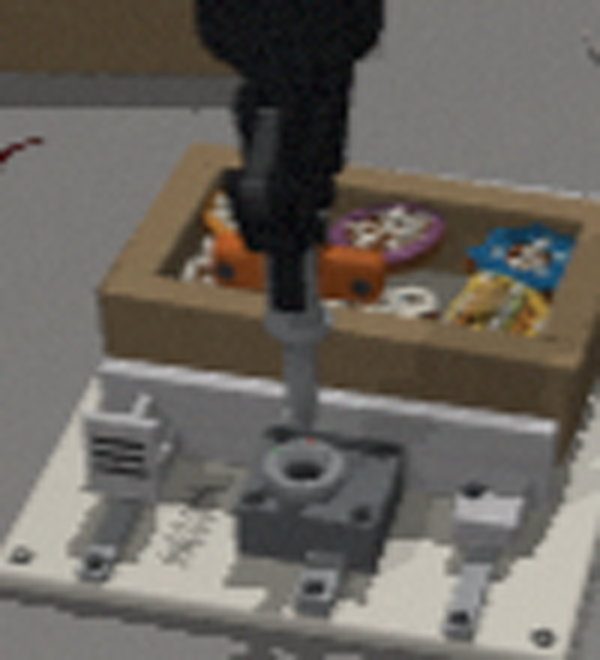

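Run:
```python
from h import *
X,Y=.5545,-.170
for z in (.171,.168,.166,.1645,.163):
    arm.line_to([X,Y,z],.04)
    p=arm.read_tool_pos();f=arm.read_ft_force();print(round(z,4),p.round(4),f.round(1),arm.read_wrist_torque().round(2))
    if abs(f[2])>8 or np.hypot(f[0],f[1])>12: break
cv2.imwrite('pics/j_side.png',snapshot('side'))
save('j_s',cv2.imread('pics/j_side.png'),(210,120,310,230),6)
```

```text
0.171 [ 0.5546 -0.17    0.1712] [-0.6  0.4  2.7] [-0.03  0.25  0.04]
0.168 [ 0.5546 -0.17    0.1686] [-1.1  0.5  5. ] [0.08 0.41 0.07]
0.166 [ 0.5546 -0.1701  0.1672] [-2.4  0.6  7.8] [0.14 0.64 0.12]
0.1645 [ 0.5547 -0.1701  0.1662] [-3.   0.7 10.5] [0.19 0.8  0.06]
```

View pics/j_s.png

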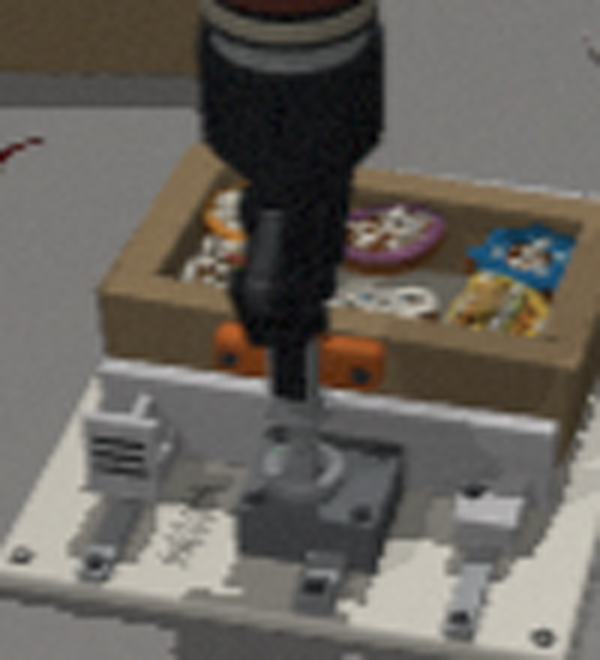

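Run:
```python
from h import *
def st(l):
    print(l,arm.read_tool_pos().round(4),arm.read_ft_force().round(1),arm.read_wrist_torque().round(2))
X,Y=.5545,-.170
for dx in (.001,.002,.003):
    arm.line_to([X-dx,Y,.1645],.04); st(dx)
```

```text
0.001 [ 0.5543 -0.17    0.1662] [-1.   0.6  9.4] [0.16 0.45 0.1 ]
0.002 [ 0.554  -0.17    0.1662] [-0.4  0.8  8.4] [0.18 0.19 0.1 ]
0.003 [ 0.5536 -0.17    0.1662] [0.6 0.9 7.4] [ 0.17 -0.15  0.09]
```

Run:
```python
from h import *
def st(l):
    print(l,arm.read_tool_pos().round(4),arm.read_ft_force().round(1),arm.read_wrist_torque().round(2))
X,Y=.552,-.1695
for d in (.05,.1,.15,0.2):
    arm.line_to([X,Y,.1645],.04,q_down(-1.681+d)); st(d)
for z in (.162,):
    arm.line_to([X,Y,z],.04); st(z)
print(arm.read_time(),arm.read_opening())
cv2.imwrite('pics/k_side.png',snapshot('side'));cv2.imwrite('pics/k_w.png',snapshot('wrist'))
save('k_s',cv2.imread('pics/k_side.png'),(210,120,310,230),6)
```

```text
0.05 [ 0.5537 -0.1699  0.1657] [ 0.7 -0.7  6.2] [-0.07 -0.2   0.1 ]
0.1 [ 0.5536 -0.1699  0.1657] [ 0.3 -0.1  4.5] [-0.   -0.19 -0.02]
0.15 [ 0.5536 -0.1698  0.1657] [0.9 0.5 6.3] [-0.03 -0.12 -0.  ]
0.2 [ 0.5535 -0.1697  0.1657] [1.4 0.  6.2] [ 0.06 -0.15 -0.04]
0.162 [ 0.5538 -0.1698  0.1655] [-3.6  0.3 18.6] [ 0.24  0.73 -0.  ]
12.3417 0.17420057314214749
```

View pics/k_s.png

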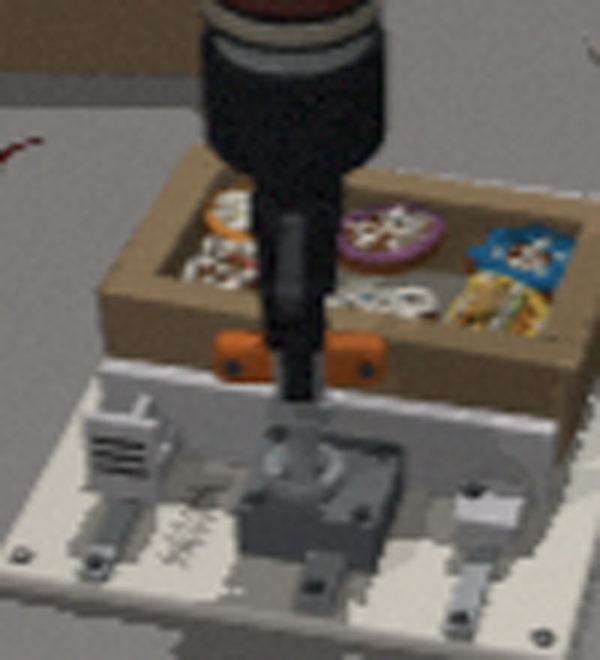

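View pics/k_w.png

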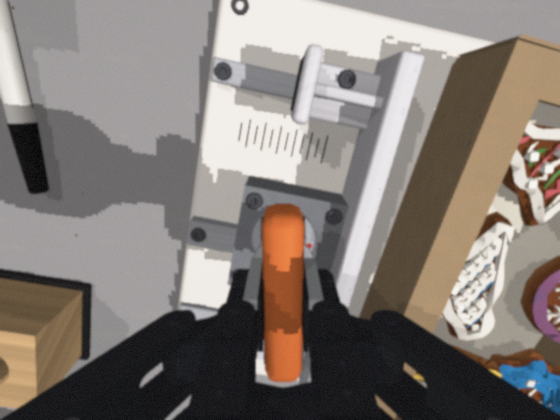

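Run:
```python
from h import *
def st(l):
    print(l,arm.read_tool_pos().round(4),arm.read_ft_force().round(1),arm.read_wrist_torque().round(2))
X,Y=.553,-.1697
arm.line_to([X,Y,.1645],.04)
st(0)
for d in (.35,.5,.65,.8,.95,1.1,1.2,1.28,1.34):
    arm.line_to([X,Y,.1645],.04,q_down(-1.681+d)); st(d)
    if abs(arm.read_wrist_torque()[2])>1.2: break
print(arm.read_time())
cv2.imwrite('pics/l_side.png',snapshot('side'));cv2.imwrite('pics/l_w.png',snapshot('wrist'))
```

```text
0 [ 0.5539 -0.1698  0.1656] [0.1 0.3 9.9] [ 0.13  0.22 -0.05]
0.35 [ 0.5541 -0.1698  0.1657] [0.  0.4 9.5] [ 0.14  0.16 -0.08]
0.5 [ 0.5542 -0.1687  0.1657] [-0.8  1.4  9.8] [ 0.49  0.13 -0.02]
0.65 [ 0.5543 -0.1676  0.1657] [-0.8  3.1  8.4] [ 0.84  0.14 -0.05]
0.8 [ 0.5541 -0.1677  0.1656] [-1.1  2.5  9.9] [ 0.88  0.22 -0.02]
0.95 [ 0.554  -0.1684  0.1656] [-0.9  2.1 10.5] [ 0.65  0.19 -0.03]
1.1 [ 0.554  -0.1686  0.1656] [-0.3  1.1 10. ] [0.53 0.3  0.  ]
1.2 [ 0.554  -0.1688  0.1656] [-1.3  1.  10.2] [ 0.4   0.25 -0.  ]
1.28 [ 0.554  -0.1689  0.1656] [-0.4  2.  10.5] [ 0.35  0.23 -0.03]
1.34 [ 0.554  -0.1689  0.1656] [-1.   0.6  9.2] [ 0.37  0.24 -0.1 ]
15.2417
```

View pics/l_w.png

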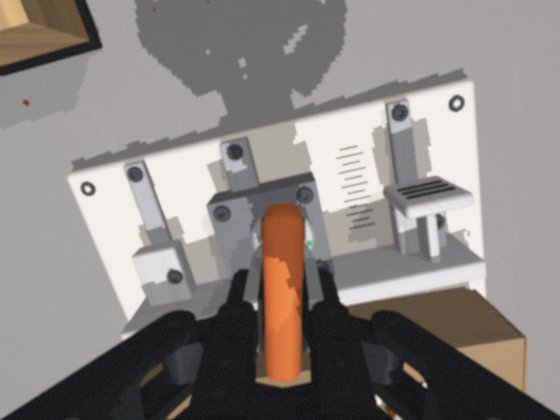

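Run:
```python
from h import *
S=cam('side')
print(Rot.from_quat(arm.read_eef_rot()).as_matrix()[:,1], np.arctan2(*Rot.from_quat(arm.read_eef_rot()).as_matrix()[[1,0],1])+1.681)
for z in (.109,.123,.05): print(z,proj(S,(.554,-.17,z)))
k=cv2.imread('pics/k_side.png');m=mask(k,(5,15));m[:165]=0;m[190:]=0;m[:,:240]=0;m[:,280:]=0
ys,xs=np.nonzero(m);print(xs.min(),xs.max(),ys.min(),ys.max(),cv2.minAreaRect(np.c_[xs,ys].astype(np.int32)))
g=cv2.imread('pics/g_side.png');m=mask(g,(5,15));m[:195]=0;m[220:]=0;m[:,:270]=0;m[:,315:]=0
ys,xs=np.nonzero(m);print(cv2.minAreaRect(np.c_[xs,ys].astype(np.int32)),[proj(S,(.4531,.0097,.2241-.1377+.081+d)) for d in(0,-.014,.014)])
save('l_s',cv2.imread('pics/l_side.png'),(210,120,310,230),6)
```

```text
[ 0.94210375 -0.33531484  0.0021153 ] 1.3390598039157262
0.109 [259.64172192 179.99010471]
0.123 [259.5171659  175.65386283]
0.05 [260.14420282 197.48326756]
245 274 175 183 ((259.5, 179.0), (8.0, 29.0), 90.0)
((293.1769714355469, 207.91539001464844), (10.046813011169434, 33.861480712890625), 82.87498474121094) [array([293.06552967, 208.99682984]), array([292.87527907, 213.80866682]), array([293.25969409, 204.08600432])]
```

View pics/l_s.png

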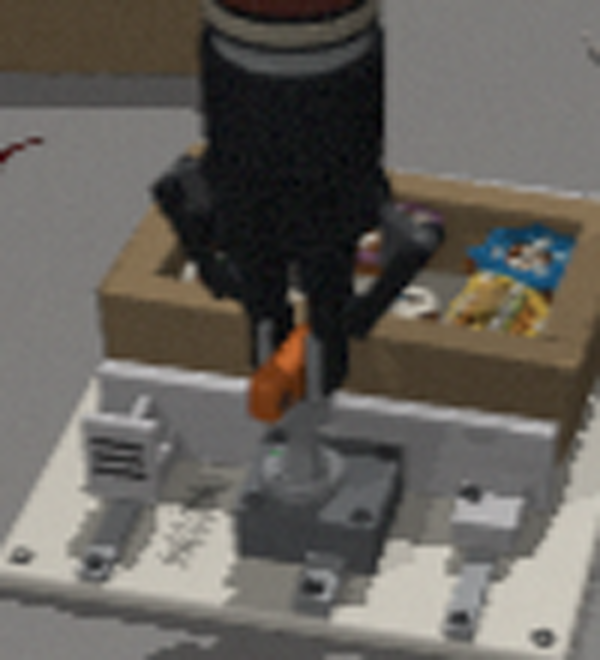

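Run:
```python
from h import *
def st(l):
    print(l,arm.read_tool_pos().round(4),arm.read_ft_force().round(1),arm.read_wrist_torque().round(2), round(np.arctan2(*Rot.from_quat(arm.read_eef_rot()).as_matrix()[[1,0],1])+1.681,3))
X,Y=.554,-.1697
for d in (1.4,1.46):
    arm.line_to([X,Y,.1645],.04,q_down(-1.681+d)); arm.pause(.1); st(d)
    if abs(arm.read_wrist_torque()[2])>.5: break
```

```text
1.4 [ 0.5543 -0.169   0.1656] [-1.7  1.2 10.1] [ 0.38  0.53 -0.27] 1.398
1.46 [ 0.5544 -0.169   0.1656] [-2.6  1.3 11.4] [ 0.32  0.54 -0.37] 1.457
```

Run:
```python
from h import *
arm.line_to([.554,-.169,.1662],.04,q_down(-1.681+1.27))
print(arm.read_ft_force().round(1))
arm.move_gripper(0.45)
arm.line_to([.554,-.169,.235],.15)
cv2.imwrite('pics/m_w.png',snapshot('wrist'))
jx=np.array([np.cos(-.11),np.sin(-.11)]);jy=np.array([-jx[1],jx[0]])
b=np.array([.6396,-.1685])+.006*jx
a=b+.045*jy
q=q_down(-.11)
arm.movep([*a,.21],q)
arm.move_gripper(0)
arm.line_to([*a,.121],.12)
print(arm.read_tool_pos(),arm.read_ft_force(),arm.read_time())
cv2.imwrite('pics/n_w.png',snapshot('wrist'));save('n_s',snapshot('side'),(190,90,350,230),5)
```

```text
[-0.  -0.1  1.2]
[ 0.65116832 -0.12433989  0.12182483] [-0.2175228  -0.25330504  1.48083939] 19.25
```

View pics/m_w.png

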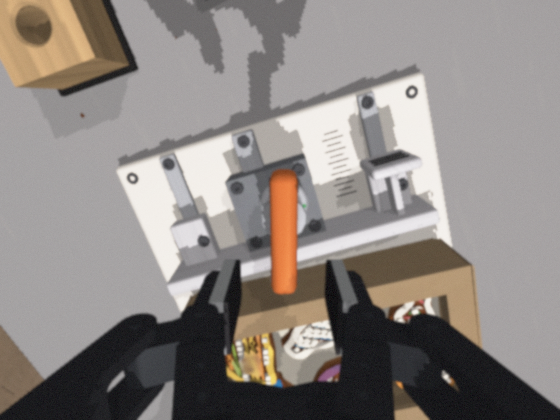

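View pics/n_w.png

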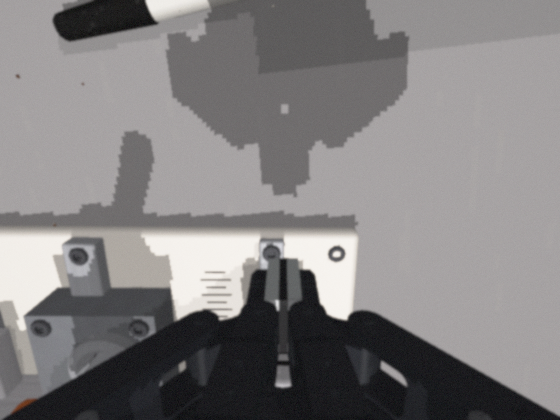

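View pics/n_s.png

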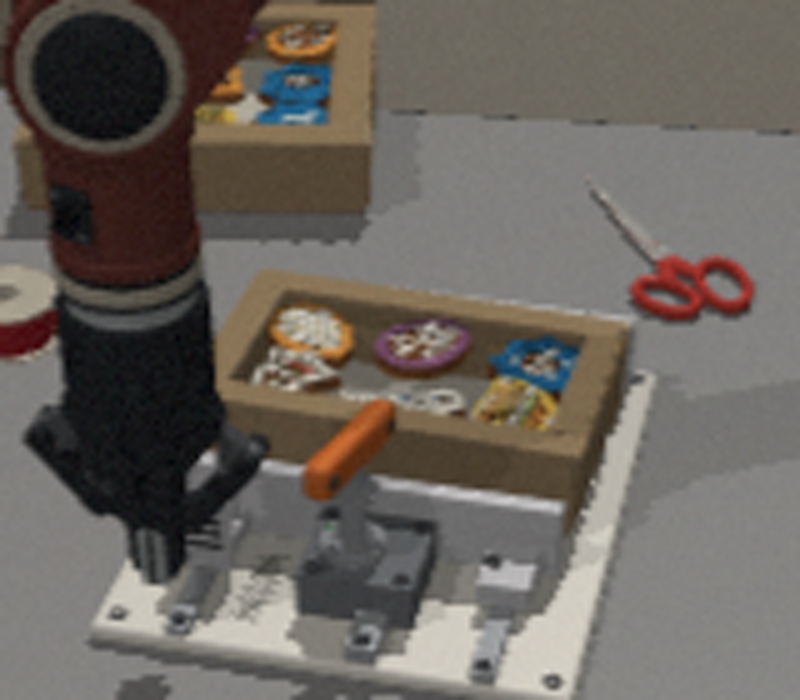

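Run:
```python
from h import *
jx=np.array([np.cos(-.11),np.sin(-.11)]);jy=np.array([-jx[1],jx[0]])
a=arm.read_tool_pos();a[2]=.121
d=.022
hit=0
while d<.085:
    arm.line_to([*(a[:2]-d*jy),.121],.06)
    f=arm.read_ft_force();p=arm.read_tool_pos();fn=f[:2]@jy
    print(round(d,4),p.round(4),f.round(1),round(fn,1))
    if fn>9: break
    d+=.005 if d<.058 else .003
print(arm.read_time())
cv2.imwrite('pics/o_top.png',snapshot('top'));save('o_t',cv2.imread('pics/o_top.png'),(290,120,470,275),4.4)
save('o_s',snapshot('side'),(190,90,350,230),5)
```

```text
0.022 [ 0.6487 -0.147   0.121 ] [0.  0.  0.5] 0.0
0.027 [ 0.6482 -0.1517  0.1209] [ 0.3 -0.9 -0.3] -0.8
0.032 [ 0.6476 -0.1569  0.1209] [0.5 0.2 0.4] 0.2
0.037 [ 0.6472 -0.1614  0.1211] [-0.3  0.2  0.4] 0.2
0.042 [ 0.6466 -0.1666  0.1211] [-0.1  1.6  0.2] 1.6
0.047 [ 0.646  -0.1721  0.121 ] [-1.   0.4  1.8] 0.3
0.052 [ 0.6454 -0.1771  0.121 ] [-0.6  0.3  0.5] 0.2
0.057 [ 0.6448 -0.1817  0.121 ] [-0.3  0.2  0.4] 0.2
0.062 [ 0.6443 -0.1861  0.121 ] [0.3 3.  0.2] 3.1
0.065 [ 0.644 -0.189  0.121] [-0.5  2.4  0.6] 2.3
0.068 [ 0.6436 -0.1921  0.1209] [-0.2  2.8  0.5] 2.8
0.071 [ 0.6433 -0.1951  0.121 ] [-0.5  3.2  0.1] 3.1
0.074 [ 0.6432 -0.1962  0.121 ] [-1.   6.1  1.2] 5.9
0.077 [ 0.6431 -0.1965  0.1211] [-1.3  9.8  1.9] 9.6
23.1167
```

View pics/o_t.png

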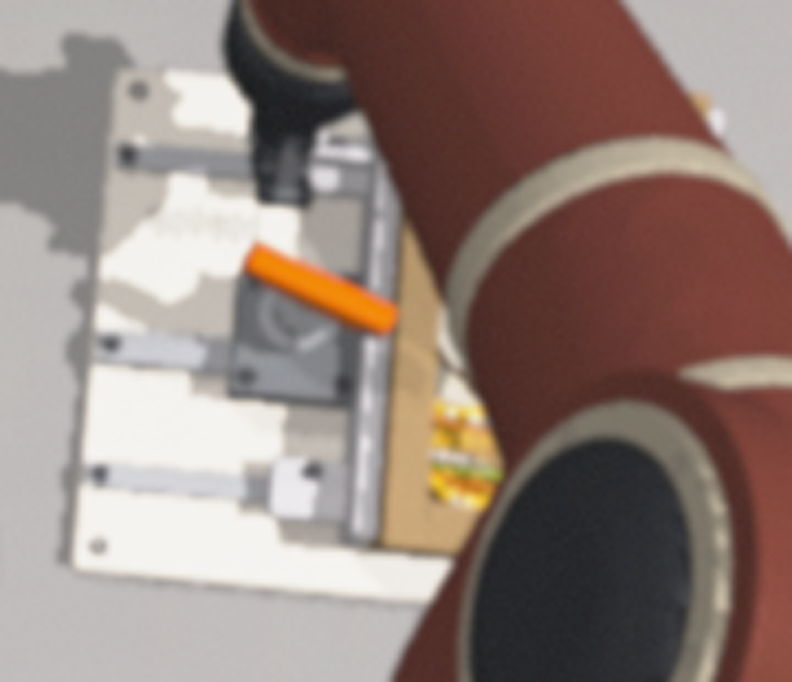

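View pics/o_s.png

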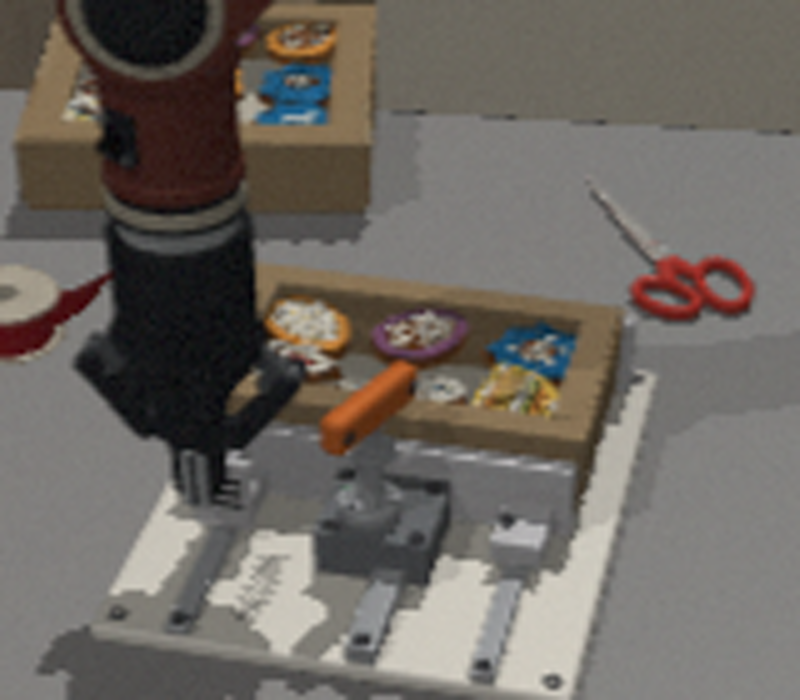

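Run:
```python
from h import *
jx=np.array([np.cos(-.11),np.sin(-.11)]);jy=np.array([-jx[1],jx[0]])
p=arm.read_tool_pos()
arm.line_to([*(p[:2]+.03*jy),.121],.12)
p=arm.read_tool_pos()
arm.line_to([p[0],p[1],.245],.25)
arm.move_gripper(0.6)
arm.movep([.5498,-.208,.245],q_down(1.09-np.pi/2))
P=(arm.read_tool_pos(),arm.read_eef_rot()); im=snapshot('wrist'); np.savez('w3.npz',p=P[0],q=P[1]); cv2.imwrite('pics/w3.png',im)
W=cam('wrist',P)
m=mask(im,(5,16)); m[:,:220]=0;m[:,350:]=0;m[340:]=0
c=max(cv2.findContours(m,0,1)[0],key=cv2.contourArea);r=cv2.minAreaRect(c);print(r,cv2.contourArea(c))
bp=cv2.boxPoints(r)
for z in(.109,.118):
  q=[plane(W,x,z) for x in bp];e=[q[i]-q[(i+1)%4] for i in range(4)];print(np.mean(q,0),[(np.linalg.norm(v).round(4),np.arctan2(v[1],v[0]).round(3)) for v in e])
print(arm.read_time()); cv2.imwrite('pics/p_side.png',snapshot('side'))
```

```text
((281.0, 221.5), (119.0, 26.0), 90.0) 2789.0
[ 0.5493739  -0.20623529  0.109     ] [(np.float64(0.0157), np.float64(2.66)), (np.float64(0.0807), np.float64(1.099)), (np.float64(0.0175), np.float64(-0.482)), (np.float64(0.0807), np.float64(-2.065))]
[ 0.5509562  -0.20328306  0.118     ] [(np.float64(0.015), np.float64(2.66)), (np.float64(0.0772), np.float64(1.099)), (np.float64(0.0168), np.float64(-0.482)), (np.float64(0.0772), np.float64(-2.065))]
25.3917
```

View pics/w3.png

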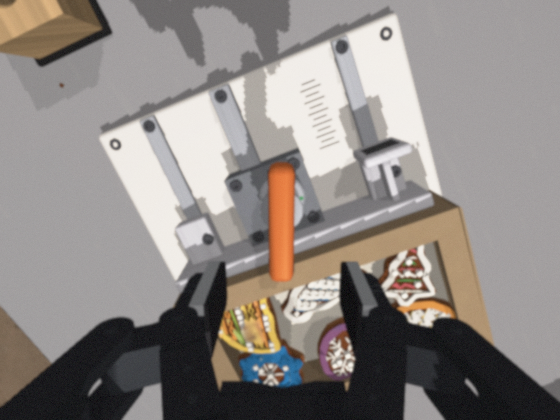

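View pics/p_side.png

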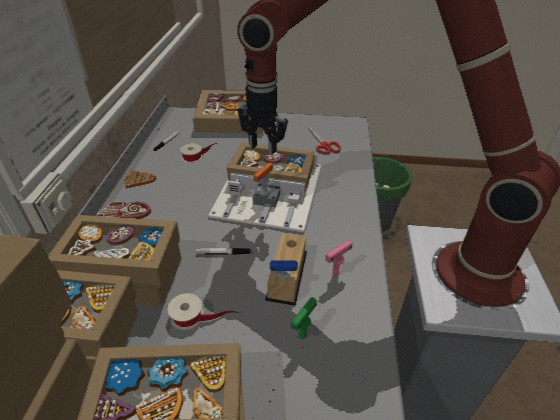

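Run:
```python
from h import *
def st(l):
    print(l,arm.read_tool_pos().round(4),arm.read_ft_force().round(1),arm.read_wrist_torque().round(2))
jx=np.array([np.cos(-.11),np.sin(-.11)]);jy=np.array([-jx[1],jx[0]])
X,Y=.5495,-.2065
y0=1.09-np.pi/2
arm.line_to([X,Y,.1662],.12); st('down')
arm.move_gripper(0,60); st('grip'); print(arm.read_opening())
p=np.array([X,Y])-.001*jy
arm.line_to([*p,.1655],.04); st('pre')
for d in (-.2,-.4,-.6,-.8,-1.0,-1.2,-1.3,-1.36,-1.42):
    arm.line_to([*p,.1655],.05,q_down(y0+d)); st(d)
    if abs(arm.read_wrist_torque()[2])>.45: break
arm.pause(.1); st('end')
print(arm.read_time()); cv2.imwrite('pics/q_side.png',snapshot('side'));cv2.imwrite('pics/q_w.png',snapshot('wrist'))
save('q_s',cv2.imread('pics/q_side.png'),(190,100,350,230),5)
```

```text
down [ 0.5502 -0.2064  0.1667] [-0.6 -0.4  0.7] [-0.02  0.03 -0.02]
grip [ 0.5497 -0.2065  0.1671] [-1.2 -0.3  4.9] [0.1  0.25 0.07]
0.1725868599145332
pre [ 0.5498 -0.2068  0.167 ] [-1.4  1.1  9. ] [0.41 0.57 0.01]
-0.2 [ 0.55   -0.2066  0.1671] [-1.9  2.   7.6] [0.43 0.42 0.03]
-0.4 [ 0.55   -0.2067  0.167 ] [-2.2  0.6  8.3] [ 0.44  0.42 -0.03]
-0.6 [ 0.55   -0.2067  0.1671] [-2.3  1.1  9. ] [0.49 0.46 0.04]
-0.8 [ 0.55   -0.2067  0.167 ] [-1.4  1.2  7.9] [0.43 0.49 0.05]
-1.0 [ 0.55   -0.2067  0.167 ] [-1.1  1.2  8.8] [0.44 0.5  0.08]
-1.2 [ 0.5501 -0.2062  0.167 ] [-1.6  2.3  8.2] [0.62 0.41 0.03]
-1.3 [ 0.55   -0.2068  0.167 ] [-1.8  1.3  8.6] [0.42 0.42 0.15]
-1.36 [ 0.5501 -0.2063  0.167 ] [-1.7  1.3  9.5] [0.61 0.43 0.05]
-1.42 [ 0.5501 -0.2063  0.167 ] [-1.4  2.2  8.7] [0.55 0.47 0.31]
end [ 0.55   -0.2063  0.167 ] [-2.1  2.7  9.1] [0.56 0.47 0.28]
29.8583
```

View pics/q_w.png

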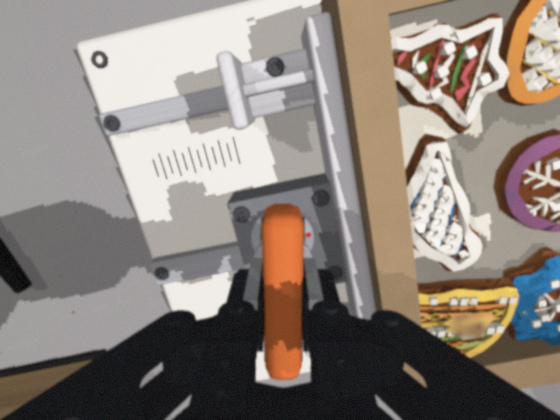

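View pics/q_s.png

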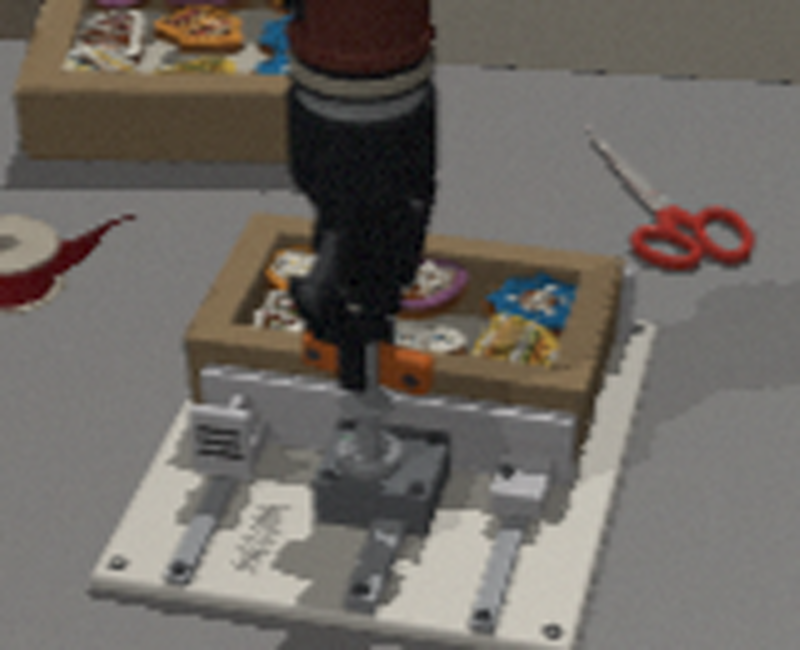

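Run:
```python
from h import *
def ext(g):
    m=mask(g,(3,18));m[:180]=0;m[:,:250]=0;m[:,320:]=0
    c=max(cv2.findContours(m,0,1)[0],key=cv2.contourArea);return cv2.boundingRect(c)
print([ (n,ext(cv2.imread(f'pics/{n}.png'))) for n in('g_w','k_w','q_w')])
y0=1.09-np.pi/2
p=arm.read_tool_pos()
arm.line_to([.55,-.2065,.167],.04,q_down(y0-1.30)); print(arm.read_ft_force().round(1),arm.read_wrist_torque().round(2))
z=.167
for z in (.175,.185,.2,.235):
    arm.line_to([.55,-.2065,z],.08); print(z,arm.read_ft_force().round(1))
arm.movep([.4537,.0097,.235],q_down(-1.285))
im=snapshot('wrist');cv2.imwrite('pics/r_w.png',im);print(ext(im),arm.read_tool_pos(),arm.read_opening(),arm.read_time())
cv2.imwrite('pics/r_side.png',snapshot('side'));cv2.imwrite('pics/r_top.png',snapshot('top'))
save('r_s',cv2.imread('pics/r_side.png'),(200,130,340,270),4.5)
```

```text
[('g_w', (262, 203, 43, 178)), ('k_w', (262, 204, 42, 178)), ('q_w', (262, 204, 42, 176))]
[-0.6  0.8  2.8] [0.26 0.09 0.07]
0.175 [-0.5  0.6 -0.5]
0.185 [ 0.7  0.1 -0.9]
0.2 [-0.4 -0.1 -1.8]
0.235 [ 0.  -0.  -1.9]
(262, 202, 43, 177) [0.45494072 0.00787228 0.2350236 ] 0.17245811617275977 32.675
```

View pics/r_s.png

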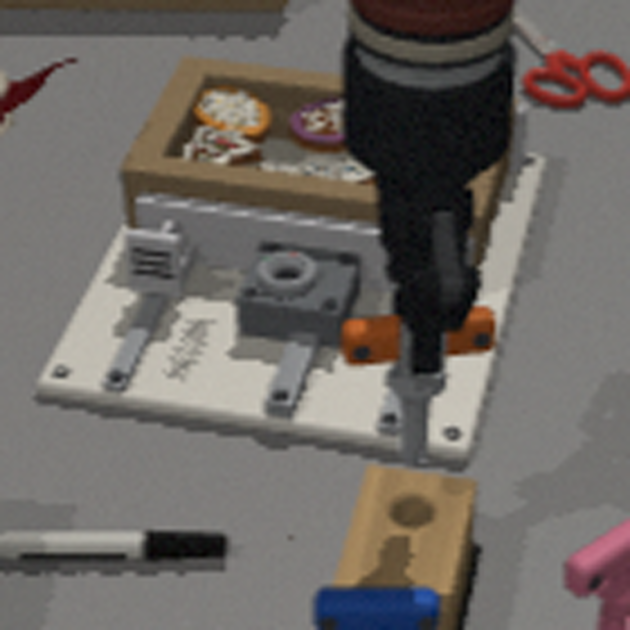

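View pics/r_w.png

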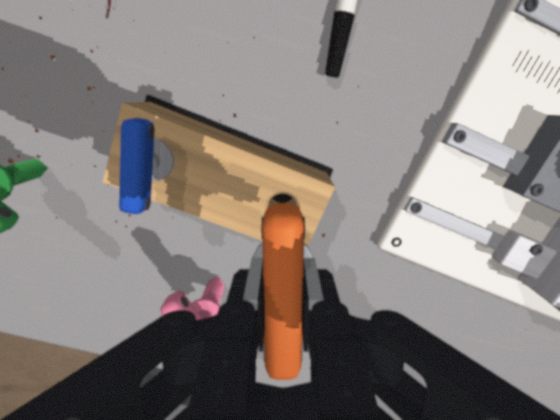

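Run:
```python
from h import *
arm.line_to([.4537,.0092,.205],.08)
z=.205
while z>.1445:
    z=max(z-.008,.1445); arm.line_to([.4537,.0092,z],.06); f=arm.read_ft_force();print(round(z,4),arm.read_tool_pos().round(4),f.round(1))
    if f[2]>8: break
print(arm.read_time())
```

```text
0.197 [0.4536 0.0092 0.197 ] [-0.2  0.2 -0.9]
0.189 [0.4535 0.0092 0.1888] [ 0.4  0.2 -1. ]
0.181 [0.4535 0.0092 0.1807] [ 0.2 -0.5 -0.8]
0.173 [0.4535 0.0092 0.1727] [-0.4  0.  -0.3]
0.165 [0.4535 0.0092 0.1647] [-1.1  0.2 -1. ]
0.157 [0.4535 0.0092 0.1567] [-0.4 -0.6 -0.9]
0.149 [0.4535 0.0092 0.1487] [-0.5 -0.1 -1.4]
0.1445 [0.4544 0.0093 0.1452] [-1.   1.   4.4]
35.5333
```

Run:
```python
from h import *
arm.move_gripper(0.45)
arm.line_to([.4537,.0092,.24],.15)
arm.movep([.4537,.13,.34],q_down(-1.285))
cv2.imwrite('pics/s_top.png',snapshot('top'));cv2.imwrite('pics/s_side.png',snapshot('side'))
t=cv2.imread('pics/s_top.png');s=cv2.imread('pics/s_side.png')
save('s_t',t,(190,120,470,280),2.8);save('s_s',s,(200,130,340,310),3.3)
T=cam('top');S=cam('side')
def blob(im,h,r):
    m=mask(im,h);z=np.zeros_like(m);z[r[1]:r[3],r[0]:r[2]]=m[r[1]:r[3],r[0]:r[2]]
    return cv2.minAreaRect(max(cv2.findContours(z,0,1)[0],key=cv2.contourArea))
b=blob(s,(5,15),(270,220,315,250));print(b)
print(arm.read_time(),arm.read_tool_pos())
```

```text
((291.54266357421875, 234.38412475585938), (9.717975616455078, 31.693851470947266), 83.6598129272461)
37.4417 [0.45325311 0.12743729 0.33802074]
```

View pics/s_t.png

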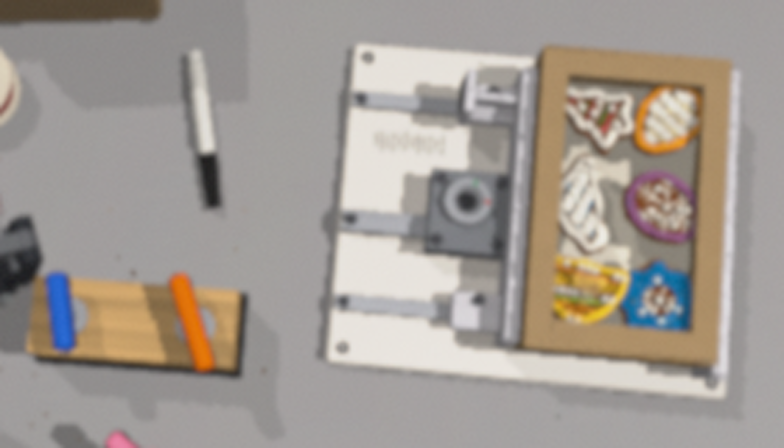

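View pics/s_s.png

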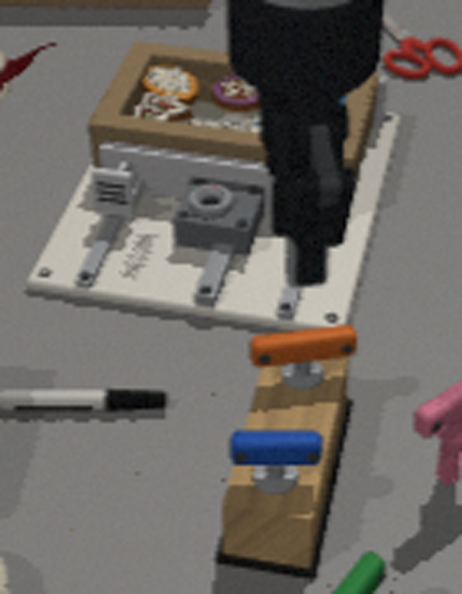

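Run:
```python
from h import *
T=cam('top')
q=[plane(T,(190+u/2.8,120+v/2.8),.074)[:2] for u,v in [(540,47),(733,62),(715,362),(522,347)]]
print(np.round(q,4)); c=np.mean(q,0)
yaw=[np.arctan2(*(q[0]-q[3])[::-1]),np.arctan2(*(q[1]-q[2])[::-1])];print(c,yaw,np.linalg.norm(q[0]-q[1]),np.linalg.norm(q[0]-q[3]))
k=[plane(T,(190+u/2.8,120+v/2.8),.012)[:2] for u,v in [(353,43),(327,360),(725,396)]]
ey=(k[1]-k[2]);ey/=np.linalg.norm(ey);ex=np.array([ey[1],-ey[0]])
jc=(k[0]+k[2])/2; print('jig yaw',np.arctan2(ex[1],ex[0]),jc,'box in jig',(c-jc)@ex,(c-jc)@ey)
l=plane(T,(190+467/2.8,120+200/2.8),.05)[:2];print('lock y',(l-jc)@ey)
# near-corner lines
im=snapshot('wrist');save('u_w',im)
```

```text
[[ 0.6632 -0.264 ]
 [ 0.6464 -0.4111]
 [ 0.4153 -0.3806]
 [ 0.4297 -0.2383]]
[ 0.53862252 -0.32351337] [np.float64(-0.10966506745566346), np.float64(-0.13134446816809905)] 0.14806367539146306 0.23493243848567102
jig yaw -0.11239449687263685 [ 0.54221647 -0.26513664] box in jig 0.0029761462827964636 -0.05841148781531665
lock y 0.059721071396442685
```

Run:
```python
from h import *
arm.movep([.52,-.20,.28],q_down(-1.681))
im=snapshot('wrist');cv2.imwrite('pics/v_w.png',im)
W=cam('wrist');u=proj(W,(.55,-.2075,.045));print(u,arm.read_time())
x,y=int(u[0]),int(u[1]);save('v_k',im,(x-45,max(y-40,0),x+45,y+40),7)
```

```text
[291.68769159 155.72465103] 38.8333
```

View pics/v_k.png

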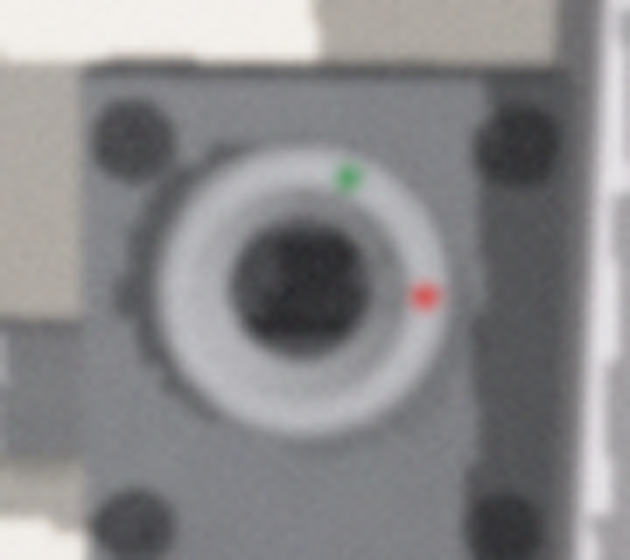

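Run:
```python
from h import *
arm.pause(.3); print(arm.read_ft_force().round(1), arm.read_time()); print(ticket.finish_job())
```

```text
[ 0.4 -0.2 -0.5] 39.1333
the job is handed in; nothing more can be done
None
```

The jig is set for the box, the guide is clamped and the orange key is back upright in its hole in the stand. I handed the job in at about 39 s of the 69 s allowed. I could not confirm directly that the clamp is closed.

I seated the key in the clamp and turned it counter-clockwise to the end stop. I then pushed the guide by its thumb plate until the force rose to about 10 N with no further movement. Finally I turned the key back to the other stop and returned it to the stand.

**Last checks:**
- **Guide and box:** guide travel is about 56 mm. The box sits at jig x ≈ +3 mm and y ≈ −58 mm. Its long edges measured 0.003 and 0.019 rad from the jig, within the 0.035 rad limit.
- **Key:** in the side view its bar is back within a pixel of where it started.
- **Other items:** the blue key and the pen look unmoved. For the spool I only glanced at the images and did not measure it.

**Less certain:**
- **Clamp angle:** I could not see it, because the square is not readable in the images. I inferred it from the key's seated depth (side view and a hard floor at the expected height) and from resistance of about 0.3–0.37 N·m at both ends of the turn. Almost no torque showed in between.
- **Key bar position:** the top and wrist cameras disagreed by about 5 mm, which I put down to its rounded edges. I used the triangulated point and it gripped well.

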